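# Fit a six-hole drive wheel to a gearmotor on an angled service stand

## Robot

A 6-joint arm with a two-finger parallel gripper is mounted at the origin on a cart in front of the work surface, level with it; the furniture and walls round the work are solid. World frame = base frame: x ahead of the robot, y to its left, z up, the work surface at z = 0. Lengths are in m, angles in rad, forces in N, time in s.
With the tool pointing down it reaches from about 0.375 to 0.9 m from the base axis. Payload 3.1 kg.
Tool frame: the origin (TCP) lies midway between the tips of the shut fingers; the grasp point (between the pads) lies 19 mm behind it (manip.grasp_offset is the distance from the TCP to the grasp point, in m); z points along the fingers, y is the line along which they close (so a half turn about z gives the same grasp; the last joint's range is limited). The gripper opens to 85 mm and grips with 20 to 120 N. Pads are 22 mm wide; open, the fingers measure 114 mm over their backs; the gripper's body (76 mm by 85 mm) begins 54 mm behind the grasp point. The pads swing forward as they close: fully open they stand 13 mm farther back than shut.
Start: joints at [1.095, 0.527, 1.433, -0, 1.181, -0.178], TCP at [0.183, 0.597, 0.231] pointing down, gripper open.
Joint ranges: [-3.08, 3.08], [-0.75, 2.2], [0.22, 2.44], [-1.43, 4.57], [0, 2.65], [-2.85, 2.85]. Speed limits (rad/s): [2.79, 2.79, 3.14, 3.14, 3.14, 3.14].

## Interface

Orientations are given as a unit quaternion [x, y, z, w].
In Python, from station import sensors, cams, order, manip gives the robot as it stands.
- The arm moves only by the tool move_arm, never from a script. Its argument "targets" is a list of rows, each an object of numbers: "dx", "dy", "dz": the shift along the world's x, y, z normalised to -1 to 1, where 1 is 25 mm; "rx", "ry", "rz": the turn, a rotation vector about the world's x, y, z normalised to -1 to 1, where 1 is 30 degrees. A call has exactly 10 rows; each row shifts and turns the commanded pose from where the row before left it; what a row does not reach is not made up. A row lasts 1/8 s, in which the tool goes at most 62.5 mm and 10.7 degrees, less where a joint would pass 70% of its speed; a pose out of reach is approached as far as the arm can. A call with a number of a shift or a turn outside -1 to 1 is refused whole. A call with a gripper value outside its range is refused whole. "claw" is the opening in per cent of the stroke, from 0 (shut) to 100 (fully open), set as the call begins (left out, the last holds). The fingers move at their own pace and stop on an object; "newtons" is the grip in N (left out, the last holds). Time passes only in rows, so rows that do not move let the fingers close, or fill a call up. It gives the time, the measured TCP pose, the force, the opening and the grip force at its end, in the units of the state.
- sensors.sense(): the state, without advancing time (a new reading comes with each control period).
- cams.snapshot(name): name is "scene" or "side" or "wrist"; returns the picture (480x640x3 uint8, red, green, blue); there is no depth.
- cams.camera_model(name): a dict with "fx", "fy", "cx", "cy" (pixels), "distortion" ([k1, k2, p1, p2, k3] as OpenCV has them; the pictures are not rectified), "extrinsics" (4x4, takes a point from world to camera coordinates). Camera axes: x right, y down, z forward; pixel columns grow to the right and rows downward; lengths in m; the calibration is good to about 2 mm. A picture is of the moment at which its call begins: read the wrist's pose just before it. camera_model takes no time and is no camera call; for the wrist camera it gives the pose at the moment of the call.
- order.sign_off(): hands the job in; it is judged then, once.
The state is a dict: "t": time; "q": joint angles; "qd": joint speeds; "tau": joint torques, N m; "tcp_pos": TCP position; "tool_rot": TCP orientation; "force": force on the tool from outside, world axes, zero at the start; "ft_torque": the same for the moment, N m; "finger_gap": opening from 0.0 (shut) to 1.0 (fully open); "gripper_force": force on a finger pad.
Only numpy, scipy, OpenCV 4.12 (cv2) and the standard library are available. Lean on these libraries where they do the work, as an engineer would, in place of code of your own. Each camera call takes 0.05 s, during which the arm holds its last target. There are 200 camera calls.

## Task

A gearmotor sits in the angled service stand with its hub facing up towards you; fit the small drive wheel that lies on the bench to it. Swing the stand's keeper bar clear of the hub, put the wheel over the hub's centre spigot with its hexagonal boss outward, and turn it on the spigot until its six holes line up with the six studs and it drops fully home, flat against the hub. Then swing the keeper fully back so that its nose lies over the tyre; set the wheel down on the hub gently, never dropping it on from above, and leave the other things on the bench where they are.

Things in the scene. Friction and masses are not known exactly. Their poses are not given: they have to be found in the camera images.
- wheel_center (a point): Centre of a small robot drive wheel, 72 mm across, lying flat on the bench boss up: on its axis, half-way up its 34 mm height. z is the axis, out of the boss. Black tyre 16 mm tall; bare metal web 6 mm thick, flush with the underside; in the middle a hexagonal metal boss, 30 mm across flats, reaching 34 mm above the underside (28 above the web, 18 above the tyre). 0.15 to 0.31 kg.
- wheel: The same wheel; origin at the centre of its underside, same axes. Six round through holes 9.5 mm wide in the web, on a circle of radius 24 mm, 60 degrees apart, the first on its +x axis; web clear of the boss out to the rim at radius 28. The boss's flats face 0, 60, 120, ... degrees from +x: grip it with the jaws closing along any of these. Bore 16 mm wide, right through.
- hub_face (a point): Centre of the round face of the gearmotor's hub (metal disc, 58 mm across) on which the wheel's underside comes to lie. z is the hub axis, leaning 24 degrees from vertical towards the robot's side; x up the slope, away from the robot; y level, to the left. A wheel that is home has its centre 17 mm along z. The grey plate round the hub, 130 (x) by 150 mm, is 14 mm below and parallel to the face.
- spigot_tip (a point): Tip of the hub's centre spigot, on the hub axis, 32 mm from the face: 14.5 mm in diameter for 25 mm, then tapering to 8 mm at the tip. Axes as for the hub's face.
- stud_ends (a point): On the hub axis, level with the round ends of the six studs (5 mm thick, 10 mm long, radius 24 mm, 60 degrees apart). The studs' angle about z differs each time and is not given: see or feel for it. The gearbox holds the hub still. A wheel resting on the stud ends has its centre 27 mm from the face; with its holes within about 4 degrees of the studs it sinks home by its own weight.
- keeper (a joint): Angle of the keeper, a steel bar (15 wide, 7 mm thick) on a post at the plate's left edge, turning about an axis parallel to the hub's. 0: closed, nose pointing at the hub axis, ending 20 mm from it, its underside 18.5 mm above the face, 2.5 mm over the tyre of a wheel that is home (a wheel not home blocks it). Grows counter-clockwise from above; the wheel passes from 0.9 on; stops at 1.5; starts at 0 to 0.3.
- keeper_knob (a point): Upright black knob on the tail of the keeper, 45 mm from its pivot, opposite the nose; 15 to 16 mm in diameter, parallel to the hub axis, from 25.5 to 54 mm above the level of the hub's face; the point is at 40 mm. As the keeper opens, the knob goes from the left down the slope, towards the robot. The keeper stays where it is left; about 1.5 N at the knob moves it.
- keeper_pivot (a point): On the keeper's pivot axis, at the bar's upper side: 64 mm along y from the hub axis, 25.5 mm above the level of the hub's face; a bolt head 15 mm across stands 5 mm above it. Axes as for the hub's face.
- stand: Angled service stand of grey-painted plate, fixed to the bench, with the gearmotor, hub and keeper it carries: base plate 135 x 145 mm, two cheeks, and the sloping plate, whose edges are 70 (near) to 124 mm (far) above the bench. Origin on the bench, 110 mm straight below the centre of the hub's face; x away from the robot, z up.
- microscope_eyepieces (a point): Fixed point between the two eyepieces of the microscope that overhangs the circuit board on the grey mat. Its eyepieces and head reach 25 mm nearer to the robot than this, 80 mm to either side of it, and up to 330 mm above the bench: keep the arm and gripper clear of it.
- screw_dish: Bystander: small open metal dish, 54 mm across, 31 mm tall; origin under its centre.
- phone_shell: Bystander: black phone, 146 x 70 x 8 mm, lying flat; origin under its centre.
- usb_tester_2: Bystander: white plug-in USB tester, 70 x 30 x 12 mm, lying flat; origin under its centre.
Not all that is in view belongs to the job. Leave any orange or pink look-alike of the wheel alone.

How it is judged:
By the outcome, as a careful person would: the job done as asked, in the order asked, and still so for the second after the job is handed in, with the robot touching nothing.
It also fails if it takes over 64 s, if anything falls off the work surface, if the arm or the gripper's body presses on something with over 40 N, if the wrist force passes 120 N, or if a joint passes its speed limit or range.

## Working session

There is one attempt and no reset: what is moved stays moved. The work goes in short steps, Python scripts to look and compute and a tool call to move; the robot and the scene stay as the last step left them, time stands still between calls to the robot, and variables do not carry over. Pictures are saved under pics/ and viewed, at most 11 in all, crops included, and the job is handed in when it is done.

Besides the shell and the picture viewer there is one more tool, called after "Emit:" in YAML: its name, and indented under it one key for each argument. move_arm: Moves the arm, as the interface text tells. Scaled input: -1 to 1 covers 25 mm each way for a shift and 30 degrees each way for a turn. Its arguments: {"type":"object","properties":{"targets":{"type":"array"},"claw":{"type":"number"},"newtons":{"type":"number"}},"required":["targets"]}

```bash
ls; mkdir -p pics; python3 - <<'E'
from station import sensors,cams,order,manip
import cv2,numpy as np
s=sensors.sense();print({k:np.round(v,3) for k,v in s.items()},manip.grasp_offset)
a=cams.snapshot("scene");b=cams.snapshot("side")
cv2.imwrite("pics/scene.png",a[:,:,::-1]);cv2.imwrite("pics/side.png",b[:,:,::-1])
for n in("scene","side","wrist"):
  m=cams.camera_model(n);print(n,[round(m[k],1) for k in("fx","fy","cx","cy")],np.round(m["distortion"],3));E=np.array(m["extrinsics"]);print(np.round(E,3).tolist(),np.round(-E[:3,:3].T@E[:3,3],3))
E
```

```text
pics
{'t': np.float64(0.0), 'q': array([ 1.094,  0.528,  1.434,  0.   ,  1.181, -0.179]), 'qd': array([ 0.   , -0.   ,  0.001, -0.   ,  0.   ,  0.001]), 'tau': array([-0.0000e+00, -4.4235e+01, -1.7803e+01, -0.0000e+00,  8.0000e-03,
       -0.0000e+00]), 'tcp_pos': array([0.183, 0.597, 0.23 ]), 'tool_rot': array([ 0.148,  0.989, -0.001, -0.   ]), 'force': array([ 0.434,  0.028, -0.57 ]), 'ft_torque': array([-0.018, -0.026, -0.015]), 'gripper_force': np.float64(0.0), 'finger_gap': np.float64(1.005)} 0.0187
scene [603.4, 603.4, 323.1, 251.7] [-0.052  0.     0.     0.     0.   ]
[[-0.747, -0.665, -0.004, 0.367], [-0.502, 0.568, -0.653, 0.419], [0.436, -0.486, -0.758, 1.594], [0.0, 0.0, 0.0, 1.0]] [-0.211  0.78   1.483]
side [450.0, 450.0, 320.1, 240.3] [0.013 0.    0.    0.    0.   ]
[[-1.0, 0.025, -0.005, 0.533], [0.014, 0.391, -0.92, 0.164], [-0.021, -0.92, -0.392, 1.116], [0.0, 0.0, 0.0, 1.0]] [0.554 0.949 0.591]
wrist [418.2, 418.2, 317.5, 240.7] [0.025 0.    0.    0.    0.   ]
[[0.294, 0.956, -0.003, -0.624], [0.921, -0.282, 0.268, -0.034], [0.255, -0.081, -0.963, 0.38], [0.0, 0.0, 0.0, 1.0]] [0.117 0.618 0.373]
```

View pics/scene.png

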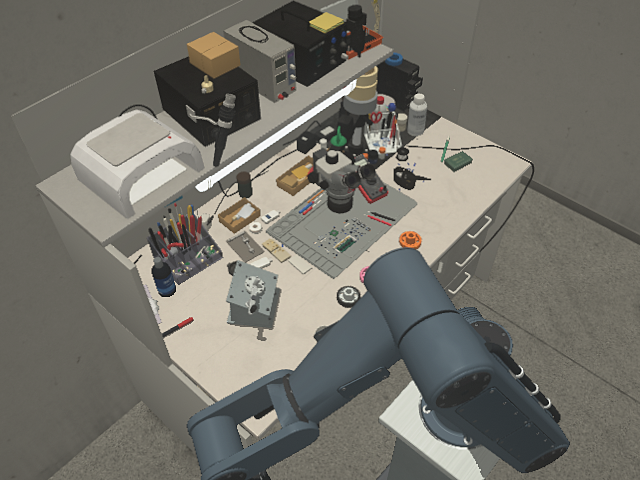

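View pics/side.png

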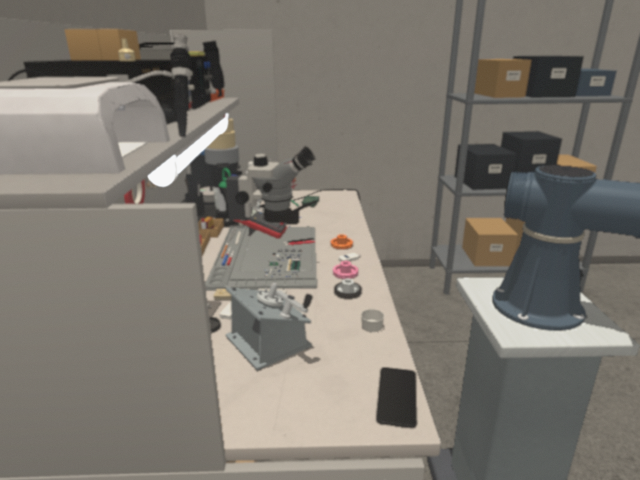

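The scene view has the wheel at about (347,296) and the hub at about (256,285). The side view has them at (348,289) and (275,297), with the knob at (307,300).

```bash
cat > h.py <<'E'
import numpy as np,cv2
from scipy.spatial.transform import Rotation as R
from scipy.optimize import least_squares
from station import sensors,cams,order,manip
def ray(m,uv):
    K=np.array([[m["fx"],0,m["cx"]],[0,m["fy"],m["cy"]],[0,0,1]])
    p=cv2.undistortPoints(np.array([[uv]],float),K,np.array(m["distortion"],float))[0,0]
    E=np.array(m["extrinsics"]);d=E[:3,:3].T@np.array([p[0],p[1],1]);return -E[:3,:3].T@E[:3,3],d/np.linalg.norm(d)
def onz(m,uv,z):
    o,d=ray(m,uv);return o+d*(z-o[2])/d[2]
def proj(m,P):
    K=np.array([[m["fx"],0,m["cx"]],[0,m["fy"],m["cy"]],[0,0,1]]);E=np.array(m["extrinsics"])
    return cv2.projectPoints(np.atleast_2d(np.array(P,float)),cv2.Rodrigues(E[:3,:3])[0],E[:3,3],K,np.array(m["distortion"],float))[0][:,0]
def tri(rs):
    A=sum(np.eye(3)-np.outer(d,d) for o,d in rs);b=sum((np.eye(3)-np.outer(d,d))@o for o,d in rs);return np.linalg.solve(A,b)
E
python3 - <<'E'
from h import *
S=cams.camera_model("scene");D=cams.camera_model("side")
for n,u,v,z in(("wheel",(347,296),(348,289),.016),("hub",(256,285),(275,297),.12),("scope",(365,180),(300,160),.3),("dish",(320,332),(372,320),.015),("phone",None,(397,396),.004),("knob",None,(307,300),.13)):
    if u: print(n,onz(S,u,z).round(3),end=" ")
    print(n,onz(D,v,z).round(3), tri([ray(S,u),ray(D,v)]).round(3) if u else "")
a=cams.snapshot("scene")[220:370,200:400];b=cams.snapshot("side")[220:370,200:400]
cv2.imwrite("pics/c.png",cv2.resize(np.vstack([a,b])[:,:,::-1],None,fx=2,fy=2,interpolation=cv2.INTER_CUBIC))
E
```

```text
wheel [ 0.462 -0.077  0.016] wheel [ 0.459 -0.075  0.016] [ 0.46  -0.075  0.017]
hub [0.633 0.126 0.12 ] hub [0.629 0.139 0.12 ] [0.633 0.126 0.115]
scope [ 0.561 -0.263  0.3  ] scope [ 0.581 -0.317  0.3  ] [ 0.571 -0.266  0.304]
dish [0.437 0.073 0.015] dish [0.416 0.07  0.015] [0.424 0.086 0.031]
phone [0.4   0.305 0.004] 
knob [0.563 0.17  0.13 ]
```

View pics/c.png

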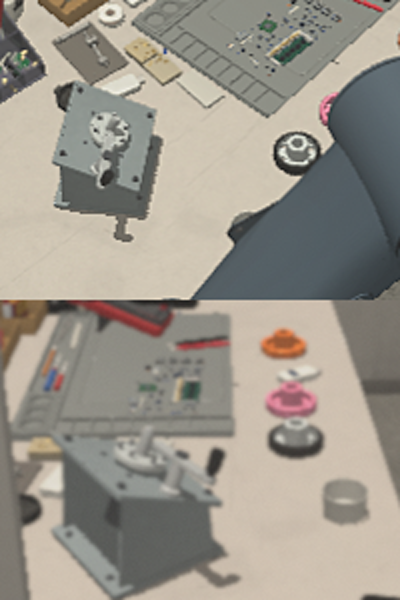

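The crops show the stand with the keeper's knob low on the left, the dark wheel at (297,152), and pink and orange decoys further right. I'll fly to a viewpoint over the stand.

Emit:
move_arm:
  targets:
    - {"dx": 0.63,"dy": -0.93,"dz": 0.14,"rz": 0.03}
    - {"dx": 0.63,"dy": -0.93,"dz": 0.14,"rz": 0.03}
    - {"dx": 0.63,"dy": -0.93,"dz": 0.14,"rz": 0.03}
    - {"dx": 0.63,"dy": -0.93,"dz": 0.14,"rz": 0.03}
    - {"dx": 0.63,"dy": -0.93,"dz": 0.14,"rz": 0.03}
    - {"dx": 0.63,"dy": -0.93,"dz": 0.14,"rz": 0.03}
    - {"dx": 0.63,"dy": -0.93,"dz": 0.14,"rz": 0.03}
    - {"dx": 0.63,"dy": -0.93,"dz": 0.14,"rz": 0.03}
    - {"dx": 0.63,"dy": -0.93,"dz": 0.14,"rz": 0.03}
    - {"dx": 0.63,"dy": -0.93,"dz": 0.14,"rz": 0.03}
  claw: 0

```text
schema error: expected keys dx, dy, dz, rx, ry, rz
```

Emit:
move_arm:
  targets:
    - {"dx": 0.63,"dy": -0.93,"dz": 0.14,"rz": 0.03}
    - {"dx": 0.63,"dy": -0.93,"dz": 0.14,"rz": 0.03}
    - {"dx": 0.63,"dy": -0.93,"dz": 0.14,"rz": 0.03}
    - {"dx": 0.63,"dy": -0.93,"dz": 0.14,"rz": 0.03}
    - {"dx": 0.63,"dy": -0.93,"dz": 0.14,"rz": 0.03}
    - {"dx": 0.63,"dy": -0.93,"dz": 0.14,"rz": 0.03}
    - {"dx": 0.63,"dy": -0.93,"dz": 0.14,"rz": 0.03}
    - {"dx": 0.63,"dy": -0.93,"dz": 0.14,"rz": 0.03}
    - {"dx": 0.63,"dy": -0.93,"dz": 0.14,"rz": 0.03}
    - {}

```text
schema error: expected keys dx, dy, dz, rx, ry, rz
```

```bash
python3 - <<'E'
from h import *
s=sensors.sense();m=cams.camera_model("wrist");a=cams.snapshot("wrist")
np.save("w1.npy",m,allow_pickle=True);cv2.imwrite("pics/w1.png",a[:,:,::-1])
E=np.array(m["extrinsics"]);print(s["t"],s["tcp_pos"].round(3),s["tool_rot"].round(3),(-E[:3,:3].T@E[:3,3]).round(3))
E
```

```text
0.2 [0.183 0.597 0.231] [ 0.148  0.989 -0.001 -0.   ] [0.117 0.618 0.373]
```

View pics/w1.png

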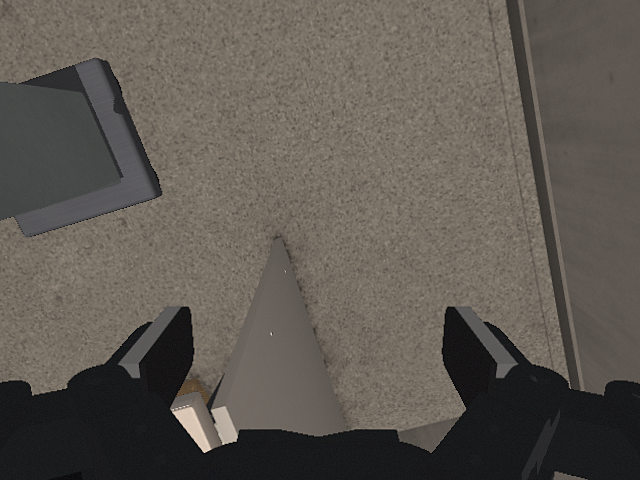

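Emit:
move_arm:
  targets:
    - {"dx": 0.63,"dy": -0.93,"dz": 0.14,"rx": 0,"ry": 0,"rz": 0.03}
    - {"dx": 0.63,"dy": -0.93,"dz": 0.14,"rx": 0,"ry": 0,"rz": 0.03}
    - {"dx": 0.63,"dy": -0.93,"dz": 0.14,"rx": 0,"ry": 0,"rz": 0.03}
    - {"dx": 0.63,"dy": -0.93,"dz": 0.14,"rx": 0,"ry": 0,"rz": 0.03}
    - {"dx": 0.63,"dy": -0.93,"dz": 0.14,"rx": 0,"ry": 0,"rz": 0.03}
    - {"dx": 0.63,"dy": -0.93,"dz": 0.14,"rx": 0,"ry": 0,"rz": 0.03}
    - {"dx": 0.63,"dy": -0.93,"dz": 0.14,"rx": 0,"ry": 0,"rz": 0.03}
    - {"dx": 0.63,"dy": -0.93,"dz": 0.14,"rx": 0,"ry": 0,"rz": 0.03}
    - {"dx": 0.63,"dy": -0.93,"dz": 0.14,"rx": 0,"ry": 0,"rz": 0.03}
    - {"dx": 0.63,"dy": -0.93,"dz": 0.14,"rx": 0,"ry": 0,"rz": 0.03}
  claw: 0

```text
t: 1.5
tcp_pos: [0.3413, 0.3642, 0.2665]
tool_rot: [0.07, 0.998, 0.0, 0.0]
force: [0.8, 0.4, 0.2]
finger_gap: -0.0
gripper_force: 0.0
```

Emit:
move_arm:
  targets:
    - {"dx": 0.63,"dy": -0.93,"dz": 0.14,"rx": 0,"ry": 0,"rz": 0.03}
    - {"dx": 0.63,"dy": -0.93,"dz": 0.14,"rx": 0,"ry": 0,"rz": 0.03}
    - {"dx": 0.63,"dy": -0.93,"dz": 0.14,"rx": 0,"ry": 0,"rz": 0.03}
    - {"dx": 0.63,"dy": -0.93,"dz": 0.14,"rx": 0,"ry": 0,"rz": 0.03}
    - {"dx": 0.63,"dy": -0.93,"dz": 0.14,"rx": 0,"ry": 0,"rz": 0.03}
    - {"dx": 0.63,"dy": -0.93,"dz": 0.14,"rx": 0,"ry": 0,"rz": 0.03}
    - {"dx": 0.63,"dy": -0.93,"dz": 0.14,"rx": 0,"ry": 0,"rz": 0.03}
    - {"dx": 0.63,"dy": -0.93,"dz": 0.14,"rx": 0,"ry": 0,"rz": 0.03}
    - {"dx": 0.63,"dy": -0.93,"dz": 0.14,"rx": 0,"ry": 0,"rz": 0.03}
    - {"dx": 0,"dy": 0,"dz": 0,"rx": 0,"ry": 0,"rz": 0}

```text
t: 2.75
tcp_pos: [0.4838, 0.1545, 0.298]
tool_rot: [0.001, 1.0, -0.0, 0.001]
force: [0.1, 0.0, 0.2]
finger_gap: 0.0
gripper_force: 0.0
```

```bash
python3 - <<'E'
from h import *
s=sensors.sense();m=cams.camera_model("wrist");a=cams.snapshot("wrist")
np.save("w1.npy",m,allow_pickle=True);np.save("w1img.npy",a)
cv2.imwrite("pics/w1b.png",a[:,:,::-1])
E=np.array(m["extrinsics"]);print(s["t"],s["tcp_pos"].round(3),s["tool_rot"].round(3),(-E[:3,:3].T@E[:3,3]).round(3))
print(proj(m,[[.633,.126,.115],[.46,-.075,.017]]))
E
```

```text
2.75 [0.484 0.155 0.298] [ 0.001  1.    -0.     0.001] [0.415 0.155 0.441]
[[285.62706462 379.04780328]
 [ 87.27679448 170.81349645]]
```

View pics/w1b.png

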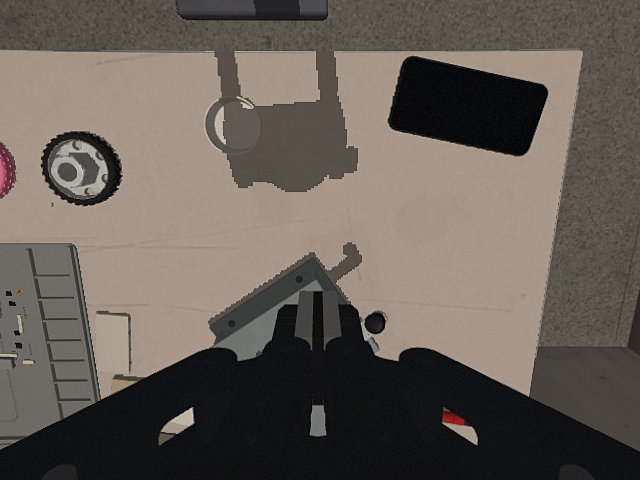

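The wrist view shows the wheel at (81,168), the dish at (232,125), the phone at (468,105), the knob at (375,322) and the stand's near base edge from (208,322) to (312,253). The stand is yawed by roughly 30°, and the fingers hide the hub.

```bash
python3 - <<'E'
from h import *
m=np.load("w1.npy",allow_pickle=True).item();S=cams.camera_model("scene");D=cams.camera_model("side")
a=onz(m,(208,322),.004);b=onz(m,(312,253),.004);print(a,b,np.linalg.norm(b-a))
psi=np.arctan2(-(b-a)[0],(b-a)[1]);print("psi",np.degrees(psi))
print("wheel",onz(m,(81,168),.010),"boss",onz(m,(70,172),.034),"dish",onz(m,(232,125),.015),"phone",onz(m,(468,105),.004))
print("knob",tri([ray(m,(375,322)),ray(D,(308,298))]))
Z=R.from_euler("z",psi)*R.from_euler("y",-24,degrees=True)
hub=np.array([.633,.126,.112]);print("knob@.2",hub+Z.apply([-.009,.064+.044,.045]))
s=sensors.sense();T=R.from_quat(s["tool_rot"]);E=np.array(m["extrinsics"])
Rc=T.inv()*R.from_matrix(E[:3,:3].T);pc=T.inv().apply(-E[:3,:3].T@E[:3,3]-s["tcp_pos"]);print("cam in tool",pc,Rc.as_matrix()[:,2])
np.save("cam.npy",{"R":Rc.as_matrix(),"p":pc},allow_pickle=True)
z=-Z.apply([0,0,1]);ax=np.cross([0,0,-1],z);rv=ax/np.linalg.norm(ax)*np.radians(24)
T2=R.from_rotvec(rv)*T;opt=(T2*Rc).apply([0,0,1]);c=hub-.30*opt;tcp=c-T2.apply(pc)
print("rv units",rv/np.radians(30),"tcp",tcp,"d units",(tcp-s["tcp_pos"])/.025,"cam",c,"q",s["q"].round(2))
E
```

```text
[0.63274968 0.02901565 0.004     ] [0.55046839 0.14839775 0.004     ] 0.1449906732384075
psi 34.57563605115872
wheel [ 0.4579436  -0.08463402  0.01      ] boss [ 0.4593378  -0.08224559  0.034     ] dish [0.41574443 0.07110928 0.015     ] phone [0.39760633 0.30353622 0.004     ]
knob [0.56040176 0.19812575 0.15060512]
knob@.2 [0.54987054 0.199872   0.14944892]
cam in tool [ 0.06816295 -0.0002242  -0.14278285] [-0.26945927 -0.00145079  0.96301069]
rv units [ 0.45399494 -0.65870221  0.        ] tcp [0.57216011 0.09338204 0.24140951] d units [ 3.57842101 -2.47757516 -2.25260866] cam [0.46022549 0.06298309 0.34901865] q [ 0.09  0.29  1.64  0.    1.22 -1.48]
```

Emit:
move_arm:
  targets:
    - {"dx": 0.36,"dy": -0.25,"dz": -0.22,"rx": 0.05,"ry": -0.073,"rz": 0}
    - {"dx": 0.36,"dy": -0.25,"dz": -0.22,"rx": 0.05,"ry": -0.073,"rz": 0}
    - {"dx": 0.36,"dy": -0.25,"dz": -0.22,"rx": 0.05,"ry": -0.073,"rz": 0}
    - {"dx": 0.36,"dy": -0.25,"dz": -0.22,"rx": 0.05,"ry": -0.073,"rz": 0}
    - {"dx": 0.36,"dy": -0.25,"dz": -0.22,"rx": 0.05,"ry": -0.073,"rz": 0}
    - {"dx": 0.36,"dy": -0.25,"dz": -0.22,"rx": 0.05,"ry": -0.073,"rz": 0}
    - {"dx": 0.36,"dy": -0.25,"dz": -0.22,"rx": 0.05,"ry": -0.073,"rz": 0}
    - {"dx": 0.36,"dy": -0.25,"dz": -0.22,"rx": 0.05,"ry": -0.073,"rz": 0}
    - {"dx": 0.36,"dy": -0.25,"dz": -0.22,"rx": 0.05,"ry": -0.073,"rz": 0}
    - {"dx": 0,"dy": 0,"dz": 0,"rx": 0,"ry": 0,"rz": 0}
  claw: 100

```text
t: 4.05
tcp_pos: [0.5624, 0.1, 0.2474]
tool_rot: [0.0, 0.979, 0.117, 0.169]
force: [-0.4, -0.7, 0.7]
finger_gap: 1.002
gripper_force: 0.0
```

```bash
python3 - <<'E'
from h import *
s=sensors.sense();m=cams.camera_model("wrist");a=cams.snapshot("wrist")
np.save("w2.npy",m,allow_pickle=True);np.save("w2img.npy",a)
cv2.imwrite("pics/w2.png",a[:,:,::-1])
print(s["t"],s["tcp_pos"].round(4),s["tool_rot"].round(4))
E
```

```text
4.05 [0.5624 0.1    0.2474] [2.000e-04 9.785e-01 1.173e-01 1.694e-01]
```

View pics/w2.png

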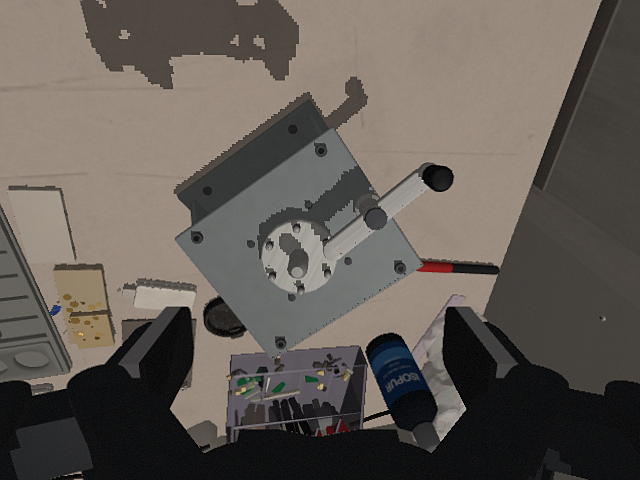

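The view shows the plate corners at (335,128), (176,237), (276,352) and (423,265), the hub at about (297,256), the spigot tip at (298,270), the bolt head at (376,217) and the knob top at (439,179). I'll fit the stand pose to these.

```bash
python3 - <<'E'
from h import *
m=np.load("w2.npy",allow_pickle=True).item();a=np.load("w2img.npy")
def Z(psi): return R.from_euler("z",psi)*R.from_euler("y",-24,degrees=True)
obs=np.array([(335,128),(176,237),(276,352),(423,265),(376,217),(439,179)],float)
def pts(x):
    th=x[4];P=[(-.065,.075,-.014),(-.065,-.075,-.014),(.065,-.075,-.014),(.065,.075,-.014),(0,.064,.0305),(-.045*np.sin(th),.064+.045*np.cos(th),.054)]
    return x[:3]+Z(x[3]).apply(P)
def fun(x): return np.r_[(proj(m,pts(x))-obs).ravel(),(x[2]-.110)/.0007]
r=least_squares(fun,[.633,.126,.11,.6,.2]);x=r.x;print(x,np.degrees(x[3:]),r.fun.round(1))
np.save("hub.npy",x)
H=Z(x[3])
g=a.copy();g=cv2.resize(g,None,fx=6,fy=6,interpolation=cv2.INTER_CUBIC)
def dr(P,c,r=4):
    for u in proj(m,x[:3]+H.apply(P)): cv2.circle(g,tuple(int(v) for v in (u+.5)*6),r,c,-1)
t=np.linspace(0,2*np.pi,90);C=lambda r,z:np.c_[r*np.cos(t),r*np.sin(t),z+0*t]
dr(C(.029,0),(255,0,0),1);dr(C(.024,.010),(0,255,0),1);dr([(0,0,.032)],(255,0,255));dr([(.024,0,.01)],(255,255,0),5)
cv2.imwrite("pics/w2c.png",g[1230:1830,1440:2160][:,:,::-1])
E
```

```text
[0.64259019 0.12348335 0.1064673  0.6037018  0.12165005] [34.58956506  6.97003463] [-1.2 -2.6 -0.4  0.8 -2.6  7.   1.8 -0.7  0.9  1.3  2.  -1.6 -5. ]
```

View pics/w2c.png

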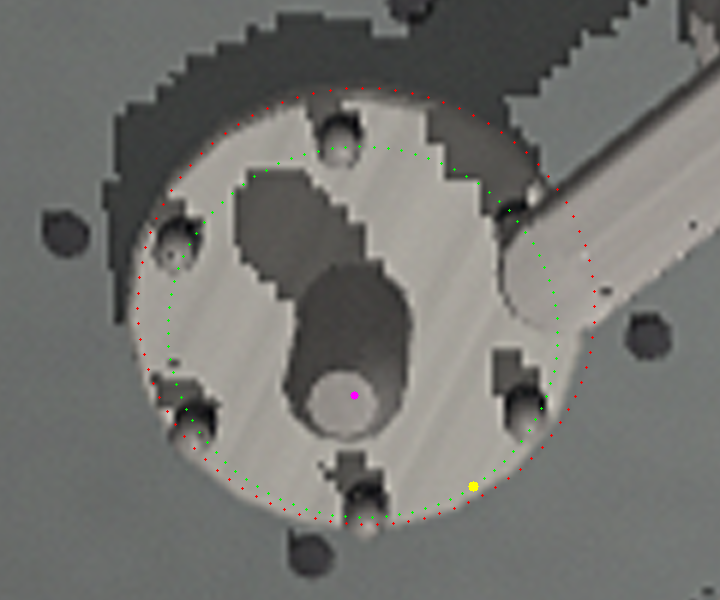

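The crop shows six studs, with ends near (341,152), (176,255), (193,432), (367,518), (525,418) and (535,190), and the spigot tip at (345,404). I'll refine the fit with these.

```bash
cat > fit.py <<'E'
from h import *
m=np.load("w2.npy",allow_pickle=True).item()
def Z(psi): return R.from_euler("z",psi)*R.from_euler("y",-24,degrees=True)
cr=lambda p:(np.array(p,float)+[1440,1230])/6-.5
st=cr([(525,418),(535,190),(341,152),(176,255),(193,432),(367,518)])
tip=cr([(345,404)])
obs=np.r_[[(335,128),(176,237),(423,265),(376,217),(439,179)],tip,st]
w=np.r_[[.5]*6,[.7]*4,2,2,[1]*12]
def pts(x):
    th=x[4];an=x[5]+np.arange(6)*np.pi/3
    P=[(-.065,.075,-.014),(-.065,-.075,-.014),(.065,.075,-.014),(0,.064,.0305),(-.045*np.sin(th),.064+.045*np.cos(th),.054),(0,0,.032)]+[(.024*np.cos(t),.024*np.sin(t),.01) for t in an]
    return x[:3]+Z(x[3]).apply(P)
if __name__=="__main__":
    fun=lambda x: np.r_[w*(proj(m,pts(x))-obs).ravel(),(x[2]-.110)/.0015]
    best=min((least_squares(fun,[.633,.126,.11,.6,.2,a],loss="soft_l1") for a in np.radians([-20,0,20])),key=lambda r:r.cost)
    x=best.x;print(x.round(4),np.degrees(x[3:]),(proj(m,pts(x))-obs).round(1).tolist());np.save("hub.npy",x)
    s=sensors.sense();hz=Z(x[3])
    print("tool z in hub",hz.inv().apply(R.from_quat(s["tool_rot"]).apply([0,0,1])),"tool y in hub",hz.inv().apply(R.from_quat(s["tool_rot"]).apply([0,1,0])))
    k=lambda th,h:x[:3]+hz.apply([-.045*np.sin(th),.064+.045*np.cos(th),h])
    for th,h in((x[4],.11),(x[4],.033),(.5,.033),(.9,.033),(1.35,.033)): p=k(th,h);print(th,h,p.round(4),((p-s["tcp_pos"])/.025).round(2))
    want=-hz.apply([0,0,1]);have=R.from_quat(s["tool_rot"]).apply([0,0,1]);print("tilt fix units",np.cross(have,want)/np.radians(30))
E
python3 fit.py
```

```text
[0.6425 0.1223 0.1069 0.5964 0.1263 0.5057] [34.16844396  7.23838954 28.97678366] [[-1.9, -2.1], [-2.2, 0.5], [0.4, 0.4], [-0.2, 2.1], [0.9, -0.7], [0.1, -1.0], [0.5, 0.6], [-2.8, 7.6], [-0.1, -0.5], [0.2, -0.2], [0.1, 1.2], [0.0, 0.4]]
tool z in hub [-0.0034997   0.00331529 -0.99998838] tool y in hub [5.61845272e-01 8.27241976e-01 7.76259925e-04]
0.12633373001590564 0.11 [0.5402 0.1841 0.205 ] [-0.9   3.36 -1.72]
0.12633373001590564 0.033 [0.5661 0.2017 0.1347] [ 0.14  4.06 -4.53]
0.5 0.033 [0.557  0.1893 0.1282] [-0.23  3.56 -4.79]
0.9 0.033 [0.5531 0.1727 0.1227] [-0.38  2.9  -5.01]
1.35 0.033 [0.5568 0.1533 0.1191] [-0.24  2.12 -5.15]
tilt fix units [-0.001032   -0.00877886 -0.00257535]
```

Emit:
move_arm:
  targets:
    - {"dx": -0.18,"dy": 0.67,"dz": -0.34,"rx": 0,"ry": 0,"rz": 0}
    - {"dx": -0.18,"dy": 0.67,"dz": -0.34,"rx": 0,"ry": 0,"rz": 0}
    - {"dx": -0.18,"dy": 0.67,"dz": -0.34,"rx": 0,"ry": 0,"rz": 0}
    - {"dx": -0.18,"dy": 0.67,"dz": -0.34,"rx": 0,"ry": 0,"rz": 0}
    - {"dx": -0.18,"dy": 0.67,"dz": -0.34,"rx": 0,"ry": 0,"rz": 0}
    - {"dx": 0.21,"dy": 0.14,"dz": -0.56,"rx": 0,"ry": 0,"rz": 0}
    - {"dx": 0.21,"dy": 0.14,"dz": -0.56,"rx": 0,"ry": 0,"rz": 0}
    - {"dx": 0.21,"dy": 0.14,"dz": -0.56,"rx": 0,"ry": 0,"rz": 0}
    - {"dx": 0.21,"dy": 0.14,"dz": -0.56,"rx": 0,"ry": 0,"rz": 0}
    - {"dx": 0.21,"dy": 0.14,"dz": -0.56,"rx": 0,"ry": 0,"rz": 0}
  claw: 38
  newtons: 20

```text
t: 5.35
tcp_pos: [0.5679, 0.2006, 0.1347]
tool_rot: [0.0, 0.978, 0.117, 0.171]
force: [0.1, 0.1, 0.4]
finger_gap: 0.382
gripper_force: 0.0
```

Emit:
move_arm:
  targets:
    - {"dx": 0,"dy": 0,"dz": 0,"rx": 0,"ry": 0,"rz": 0}
    - {"dx": 0,"dy": 0,"dz": 0,"rx": 0,"ry": 0,"rz": 0}
    - {"dx": -0.2,"dy": -0.23,"dz": -0.13,"rx": 0,"ry": 0,"rz": 0}
    - {"dx": -0.18,"dy": -0.25,"dz": -0.13,"rx": 0,"ry": 0,"rz": 0}
    - {"dx": -0.1,"dy": -0.33,"dz": -0.11,"rx": 0,"ry": 0,"rz": 0}
    - {"dx": -0.06,"dy": -0.33,"dz": -0.11,"rx": 0,"ry": 0,"rz": 0}
    - {"dx": 0.05,"dy": -0.39,"dz": -0.07,"rx": 0,"ry": 0,"rz": 0}
    - {"dx": 0.1,"dy": -0.39,"dz": -0.07,"rx": 0,"ry": 0,"rz": 0}
    - {"dx": 0.12,"dy": -0.24,"dz": -0.02,"rx": 0,"ry": 0,"rz": 0}
    - {"dx": 0,"dy": 0,"dz": 0,"rx": 0,"ry": 0,"rz": 0}
  claw: 24

```text
t: 6.6
tcp_pos: [0.5623, 0.1454, 0.1202]
tool_rot: [0.0, 0.978, 0.116, 0.172]
force: [0.9, 0.5, -0.1]
finger_gap: 0.239
gripper_force: 0.0
```

Emit:
move_arm:
  targets:
    - {"dx": -0.27,"dy": -0.18,"dz": 0.73,"rx": 0,"ry": 0,"rz": 0}
    - {"dx": -0.27,"dy": -0.18,"dz": 0.73,"rx": 0,"ry": 0,"rz": 0}
    - {"dx": -0.27,"dy": -0.18,"dz": 0.73,"rx": 0,"ry": 0,"rz": 0}
    - {"dx": -0.27,"dy": -0.18,"dz": 0.73,"rx": 0,"ry": 0,"rz": 0}
    - {"dx": -0.34,"dy": -0.93,"dz": -0.05,"rx": -0.05,"ry": 0.073,"rz": 0}
    - {"dx": -0.34,"dy": -0.93,"dz": -0.1,"rx": -0.05,"ry": 0.073,"rz": 0}
    - {"dx": -0.34,"dy": -0.93,"dz": -0.2,"rx": -0.05,"ry": 0.073,"rz": 0}
    - {"dx": -0.34,"dy": -0.93,"dz": -0.2,"rx": -0.05,"ry": 0.073,"rz": 0}
    - {"dx": -0.34,"dy": -0.93,"dz": -0.2,"rx": -0.05,"ry": 0.073,"rz": 0}
    - {"dx": -0.34,"dy": -0.93,"dz": -0.2,"rx": -0.05,"ry": 0.073,"rz": 0}
  claw: 38

```text
t: 7.85
tcp_pos: [0.4834, -0.0121, 0.1694]
tool_rot: [-0.0, 0.998, 0.038, 0.058]
force: [1.0, -0.0, -1.0]
finger_gap: 0.382
gripper_force: 0.0
```

Emit:
move_arm:
  targets:
    - {"dx": -0.34,"dy": -0.93,"dz": -0.25,"rx": -0.05,"ry": 0.073,"rz": 0}
    - {"dx": -0.34,"dy": -0.93,"dz": -0.25,"rx": -0.05,"ry": 0.073,"rz": 0}
    - {"dx": -0.34,"dy": -0.93,"dz": -0.25,"rx": -0.05,"ry": 0.073,"rz": 0}
    - {"dx": 0,"dy": 0,"dz": 0,"rx": 0,"ry": 0,"rz": 0}
    - {"dx": 0,"dy": 0,"dz": 0,"rx": 0,"ry": 0,"rz": 0}
    - {"dx": 0,"dy": 0,"dz": 0,"rx": 0,"ry": 0,"rz": 0}
    - {"dx": 0,"dy": 0,"dz": 0,"rx": 0,"ry": 0,"rz": 0}
    - {"dx": 0,"dy": 0,"dz": 0,"rx": 0,"ry": 0,"rz": 0}
    - {"dx": 0,"dy": 0,"dz": 0,"rx": 0,"ry": 0,"rz": 0}
    - {"dx": 0,"dy": 0,"dz": 0,"rx": 0,"ry": 0,"rz": 0}
  claw: 80

```text
t: 9.1
tcp_pos: [0.4571, -0.0805, 0.1503]
tool_rot: [-0.0, 1.0, -0.0, 0.0]
force: [-0.5, 0.3, -0.1]
finger_gap: 0.797
gripper_force: 0.0
```

```bash
python3 - <<'E'
from h import *
s=sensors.sense();m=cams.camera_model("wrist");a=cams.snapshot("wrist")
np.save("w3.npy",m,allow_pickle=True);np.save("w3img.npy",a)
u=proj(m,[[.459,-.082,.02]])[0];print(u,s["t"],s["tcp_pos"].round(4),s["tool_rot"].round(4))
x0,y0=int(u[0])-75,int(u[1])-75;print(x0,y0)
g=cv2.resize(a[y0:y0+150,x0:x0+150],(600,600),interpolation=cv2.INTER_CUBIC)
b=cams.snapshot("side")[270:370,210:330];b=cv2.resize(b,(200,167),interpolation=cv2.INTER_CUBIC)
c=cams.snapshot("scene")[245:345,210:310];c=cv2.resize(c,(200,200),interpolation=cv2.INTER_CUBIC)
p=np.zeros((600,200,3),np.uint8);p[:167]=b;p[200:400]=c
cv2.imwrite("pics/w3.png",np.hstack([g,p])[:,:,::-1])
E
```

```text
[314.88608582 233.59599356] 9.1 [ 0.4571 -0.0805  0.1503] [-3.e-04  1.e+00 -0.e+00  0.e+00]
239 158
```

View pics/w3.png

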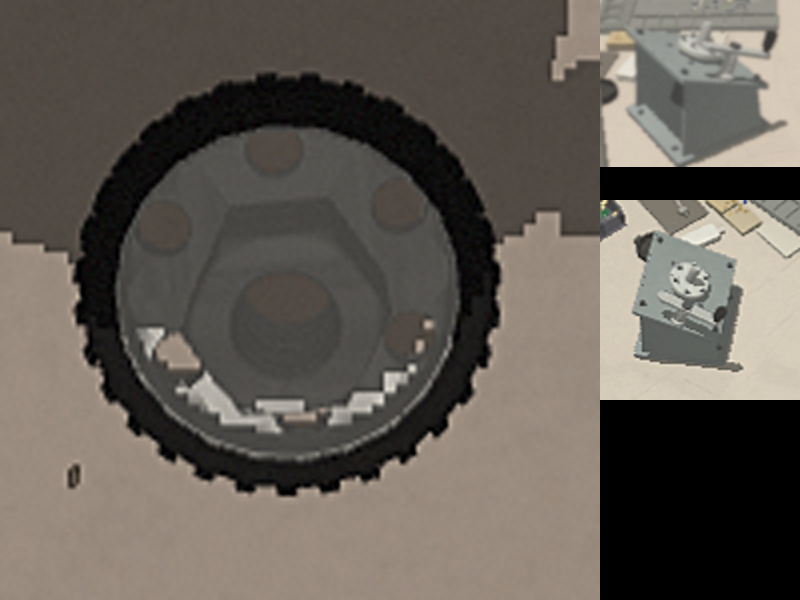

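The keeper is now open, its bar swung down-slope. The wheel's holes in the crop are at (274,152), (399,203), (408,333) and (163,226), and the bore top is at (286,325).

```bash
python3 - <<'E'
from h import *
m=np.load("w3.npy",allow_pickle=True).item()
cr=lambda p:(np.array(p,float)+.5)/4-.5+[239,158]
obs=cr([(274,152),(163,226),(399,203),(408,333),(286,325)])
def pts(x):
    P=[[x[0]+.024*np.cos(x[2]+k*np.pi/3),x[1]+.024*np.sin(x[2]+k*np.pi/3),.0055] for k in(0,-1,1,2)]
    return P+[[x[0],x[1],.034]]
for a in(180,150,210):
    r=least_squares(lambda x:(proj(m,pts(x))-obs).ravel(),[.459,-.082,np.radians(a)],x_scale=[.01,.01,.1]);print(r.x[:2].round(4),np.degrees(r.x[2]),r.cost,r.fun.round(1))
s=sensors.sense();print(((r.x[:2]-s["tcp_pos"][:2])/.025).round(2),s["q"].round(2))
E
```

```text
[ 0.4444 -0.079 ] 308.4390006210578 2035.8359791042863 [-14.5  33.2   7.7 -18.6 -14.2  32.5  10.3 -20.4   9.3 -22.1]
[ 0.4444 -0.079 ] 308.4405377190746 2035.835975605739 [-14.5  33.2   7.7 -18.6 -14.2  32.5  10.3 -20.4   9.3 -22.1]
[ 0.4444 -0.079 ] 308.4400255018247 2035.835976625441 [-14.5  33.2   7.7 -18.6 -14.2  32.5  10.3 -20.4   9.3 -22.1]
[-0.51  0.06] [-0.42  0.45  1.91  0.    0.79 -1.99]
```

```bash
python3 - <<'E'
from h import *
m=np.load("w3.npy",allow_pickle=True).item()
cr=lambda p:(np.array(p,float)+.5)/4-.5+[239,158]
obs=cr([(274,152),(163,226),(399,203),(408,333),(286,325)])
def pts(x):
    P=[[x[0]+.024*np.cos(x[2]+k*np.pi/3),x[1]+.024*np.sin(x[2]+k*np.pi/3),.0055] for k in(0,1,-1,-2)]
    return P+[[x[0],x[1],.034]]
r=least_squares(lambda x:(proj(m,pts(x))-obs).ravel(),[.459,-.082,np.radians(180)],x_scale=[.01,.01,.1]);print(r.x[:2].round(4),np.degrees(r.x[2]),r.cost,r.fun.round(1))
s=sensors.sense();print(((r.x[:2]-s["tcp_pos"][:2])/.025).round(2))
from fit import Z
h=np.load("hub.npy");H=Z(h[3]);np.save("wheel.npy",r.x)
# choose flat and stud match: tool y along wheel angle f (mod 60) in grasp; place with tool z=-hub z
T=R.from_quat(s["tool_rot"])
for f in np.degrees(r.x[2])%60+np.array([60,120]):
    d=(f-90+90)%180-90
    Tg=R.from_euler("z",d,degrees=True)*T
    for k in range(-2,3):
        al=h[5]+k*np.pi/3;y=H.apply([np.cos(al),np.sin(al),0]);z=-H.apply([0,0,1]);
        for sg in(1,-1):
            Tp=R.from_matrix(np.c_[np.cross(sg*y,z),sg*y,z]);rv=(Tp*Tg.inv()).as_rotvec(degrees=True)
            if np.linalg.norm(rv)<75: print("grasp rz",d.round(1),"k",k,"place rv deg",rv.round(1))
E
```

```text
[ 0.4588 -0.0852] 185.8120632398395 1.134991487670436 [-0.2 -1.  -0.1  0.4 -0.   0.2  0.7  0.7 -0.3 -0.1]
[ 0.07 -0.18]
grasp rz -24.2 k -2 place rv deg [  2.4 -24.9  56.4]
grasp rz -24.2 k -1 place rv deg [ 23.  -10.5 -61.7]
grasp rz -24.2 k 0 place rv deg [ 13.9 -19.5  -2.7]
grasp rz -24.2 k 1 place rv deg [  2.4 -24.9  56.4]
grasp rz -24.2 k 2 place rv deg [ 23.  -10.5 -61.7]
grasp rz 35.8 k -2 place rv deg [ 13.9 -19.5  -2.7]
grasp rz 35.8 k -1 place rv deg [  2.4 -24.9  56.4]
grasp rz 35.8 k 0 place rv deg [ 23.  -10.5 -61.7]
grasp rz 35.8 k 1 place rv deg [ 13.9 -19.5  -2.7]
grasp rz 35.8 k 2 place rv deg [  2.4 -24.9  56.4]
```

Emit:
move_arm:
  targets:
    - {"dx": 0.02,"dy": -0.03,"dz": -0.6,"rx": 0,"ry": 0,"rz": -0.16}
    - {"dx": 0.02,"dy": -0.03,"dz": -0.6,"rx": 0,"ry": 0,"rz": -0.16}
    - {"dx": 0.02,"dy": -0.03,"dz": -0.6,"rx": 0,"ry": 0,"rz": -0.16}
    - {"dx": 0.01,"dy": -0.03,"dz": -0.6,"rx": 0,"ry": 0,"rz": -0.16}
    - {"dx": 0,"dy": -0.03,"dz": -0.6,"rx": 0,"ry": 0,"rz": -0.17}
    - {"dx": 0,"dy": 0,"dz": -0.6,"rx": 0,"ry": 0,"rz": 0}
    - {"dx": 0,"dy": 0,"dz": -0.6,"rx": 0,"ry": 0,"rz": 0}
    - {"dx": 0,"dy": 0,"dz": -0.6,"rx": 0,"ry": 0,"rz": 0}
    - {"dx": 0,"dy": 0,"dz": -0.3,"rx": 0,"ry": 0,"rz": 0}
    - {"dx": 0,"dy": 0,"dz": -0.15,"rx": 0,"ry": 0,"rz": 0}
  claw: 65

```text
t: 10.5
tcp_pos: [0.4588, -0.0842, 0.0186]
tool_rot: [0.21, 0.978, 0.0, -0.0]
force: [0.7, 0.4, -0.0]
finger_gap: 0.65
gripper_force: 0.0
```

Emit:
move_arm:
  targets:
    - {"dx": 0,"dy": 0,"dz": 0,"rx": 0,"ry": 0,"rz": 0}
    - {"dx": 0,"dy": 0,"dz": 0,"rx": 0,"ry": 0,"rz": 0}
    - {"dx": 0,"dy": 0,"dz": 0,"rx": 0,"ry": 0,"rz": 0}
    - {"dx": 0,"dy": 0,"dz": 0,"rx": 0,"ry": 0,"rz": 0}
    - {"dx": 0,"dy": 0,"dz": 0,"rx": 0,"ry": 0,"rz": 0}
    - {"dx": 0,"dy": 0,"dz": 0,"rx": 0,"ry": 0,"rz": 0}
    - {"dx": 0,"dy": 0,"dz": 0,"rx": 0,"ry": 0,"rz": 0}
    - {"dx": 0,"dy": 0,"dz": 0,"rx": 0,"ry": 0,"rz": 0}
    - {"dx": 0,"dy": 0,"dz": 0,"rx": 0,"ry": 0,"rz": 0}
    - {"dx": 0,"dy": 0,"dz": 0,"rx": 0,"ry": 0,"rz": 0}
  claw: 0
  newtons: 50

```text
t: 11.75
tcp_pos: [0.459, -0.0844, 0.0195]
tool_rot: [0.21, 0.978, -0.0, 0.0]
force: [-1.6, -0.7, 6.3]
finger_gap: 0.335
gripper_force: 50.3
```

```bash
python3 - <<'E'
from h import *
from fit import *
s=sensors.sense();print(s["tcp_pos"].round(4),s["tool_rot"].round(4),s["finger_gap"],s["gripper_force"],s["q"].round(2))
fw=np.r_[w,1]
for zc in(.0015,.0003):
    r=min((least_squares(lambda x: np.r_[(w*(proj(m,pts(x))-obs).ravel())[list(range(14))+list(range(16,24))],(x[2]-.110)/zc],[.633,.126,.11,.6,.2,a],loss="soft_l1") for a in (0.3,.5)),key=lambda r:r.cost);print(r.x.round(4),np.degrees(r.x[3:]),r.cost)
x=r.x;np.save("hub2.npy",x);H=Z(x[3]);T=R.from_quat(s["tool_rot"])
y=H.apply([np.cos(x[5]),np.sin(x[5]),0]);z=-H.apply([0,0,1]);
for sg in(1,-1):
    Tp=R.from_matrix(np.c_[np.cross(sg*y,z),sg*y,z]);rv=(Tp*T.inv()).as_rotvec(degrees=True)
    if np.linalg.norm(rv)<60:
        print("rv units",(rv/30).round(3))
for hh in(.08,.057,.035,.019): 
    p=x[:3]+H.apply([0,0,hh]);print(hh,p.round(4),((p-s["tcp_pos"])/.025).round(2))
print("zh",H.apply([0,0,1]).round(3))
E
```

```text
[ 0.459  -0.0844  0.0195] [ 2.101e-01  9.777e-01 -1.000e-04  4.000e-04] 0.3346161282205642 50.30360257253051 [-0.42  0.71  1.98 -0.    0.45 -1.57]
[0.6428 0.1222 0.1068 0.5961 0.129  0.5028] [34.1516938   7.39363756 28.81005582] 5.936569459919305
[0.6406 0.1216 0.1098 0.5989 0.1229 0.4992] [34.31595255  7.04125938 28.60358684] 8.24115722511664
rv units [ 0.468 -0.648 -0.092]
0.08 [0.6137 0.1032 0.1829] [6.19 7.5  6.54]
0.057 [0.6214 0.1085 0.1619] [6.5  7.72 5.7 ]
0.035 [0.6288 0.1136 0.1418] [6.79 7.92 4.89]
0.019 [0.6342 0.1172 0.1272] [7.01 8.06 4.31]
zh [-0.336 -0.229  0.914]
```

Emit:
move_arm:
  targets:
    - {"dx": 0,"dy": 0,"dz": 0.5,"rx": 0,"ry": 0,"rz": 0}
    - {"dx": 0,"dy": 0,"dz": 1,"rx": 0,"ry": 0,"rz": 0}
    - {"dx": 0,"dy": 0,"dz": 1,"rx": 0,"ry": 0,"rz": 0}
    - {"dx": 0,"dy": 0,"dz": 1,"rx": 0,"ry": 0,"rz": 0}
    - {"dx": 0.41,"dy": 0.5,"dz": 0.2,"rx": 0.03,"ry": -0.043,"rz": -0.006}
    - {"dx": 0.41,"dy": 0.5,"dz": 0.2,"rx": 0.03,"ry": -0.043,"rz": -0.006}
    - {"dx": 0.41,"dy": 0.5,"dz": 0.2,"rx": 0.03,"ry": -0.043,"rz": -0.006}
    - {"dx": 0.41,"dy": 0.5,"dz": 0.2,"rx": 0.03,"ry": -0.043,"rz": -0.006}
    - {"dx": 0.41,"dy": 0.5,"dz": 0.2,"rx": 0.03,"ry": -0.043,"rz": -0.006}
    - {"dx": 0.41,"dy": 0.5,"dz": 0.2,"rx": 0.03,"ry": -0.043,"rz": -0.006}

```text
t: 13.0
tcp_pos: [0.5209, -0.0083, 0.1367]
tool_rot: [0.219, 0.972, 0.061, 0.056]
force: [0.2, -0.5, -2.5]
finger_gap: 0.338
gripper_force: 49.9
```

Emit:
move_arm:
  targets:
    - {"dx": 0.41,"dy": 0.5,"dz": 0.2,"rx": 0.031,"ry": -0.043,"rz": -0.006}
    - {"dx": 0.41,"dy": 0.5,"dz": 0.2,"rx": 0.031,"ry": -0.043,"rz": -0.006}
    - {"dx": 0.41,"dy": 0.5,"dz": 0.2,"rx": 0.031,"ry": -0.043,"rz": -0.006}
    - {"dx": 0.41,"dy": 0.5,"dz": 0.2,"rx": 0.031,"ry": -0.043,"rz": -0.006}
    - {"dx": 0.41,"dy": 0.5,"dz": 0.2,"rx": 0.031,"ry": -0.043,"rz": -0.006}
    - {"dx": 0.41,"dy": 0.5,"dz": 0.2,"rx": 0.031,"ry": -0.043,"rz": -0.006}
    - {"dx": 0.41,"dy": 0.5,"dz": 0.2,"rx": 0.031,"ry": -0.043,"rz": -0.006}
    - {"dx": 0.41,"dy": 0.5,"dz": 0.2,"rx": 0.031,"ry": -0.043,"rz": -0.006}
    - {"dx": 0.04,"dy": 0,"dz": 0,"rx": 0.03,"ry": -0.046,"rz": -0.008}
    - {"dx": 0,"dy": 0,"dz": 0,"rx": 0,"ry": 0,"rz": 0}

```text
t: 14.25
tcp_pos: [0.6031, 0.0911, 0.1764]
tool_rot: [0.229, 0.951, 0.152, 0.139]
force: [-0.1, 0.3, -2.7]
finger_gap: 0.334
gripper_force: 50.0
```

```bash
python3 - <<'E'
from h import *
from fit import Z
x=np.load("hub2.npy");H=Z(x[3]);s=sensors.sense();m=cams.camera_model("wrist");a=cams.snapshot("wrist")
T=R.from_quat(s["tool_rot"]);print(s["t"],s["tcp_pos"].round(4),"in hub",H.inv().apply(s["tcp_pos"]-x[:3]).round(4),"z",H.inv().apply(T.apply([0,0,1])).round(3),"yang",H.inv().apply(T.apply([0,1,0])).round(3),s["finger_gap"],s["force"].round(1),s["q"].round(2))
b=cams.snapshot("side")[255:355,210:350];c=cams.snapshot("scene")[245:345,200:320]
b=cv2.resize(b,(280,200),interpolation=cv2.INTER_CUBIC);c=cv2.resize(c,(280,233),interpolation=cv2.INTER_CUBIC)
g=cv2.resize(a[60:480,120:520],(520,546),interpolation=cv2.INTER_CUBIC);p=np.zeros((546,280,3),np.uint8);p[:200]=b;p[200:433]=c
cv2.imwrite("pics/w4.png",np.hstack([g,p])[:,:,::-1])
E
```

```text
14.25 [0.6031 0.0911 0.1764] in hub [-0.0169 -0.004   0.0804] z [-0.004 -0.003 -1.   ] yang [ 0.878  0.479 -0.005] 0.33437746847823735 [-0.1  0.3 -2.7] [-0.17  0.49  1.81  0.52  0.6  -1.67]
```

View pics/w4.png

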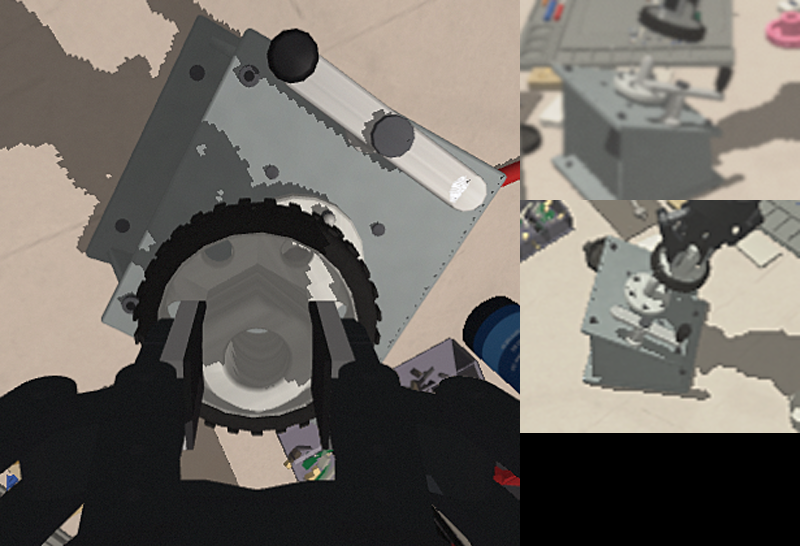

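The wheel is held square on its flats. The bolt head is at crop (393,135), the knob at (293,55) and the plate's near corners at (248,30) and (103,320). The hub-to-wheel offset is about 17 mm, from an undershoot; I'll check it against this view.

```bash
python3 - <<'E'
from h import *
from fit import Z
x=np.load("hub2.npy");H=Z(x[3]);s=sensors.sense();m=cams.camera_model("wrist");T=R.from_quat(s["tool_rot"])
o=lambda p:np.array(p)/1.3+[120,60]
obs=np.array([o(p) for p in((393,135),(248,30),(103,320))])
P=np.array([(0,.064,.0305),(-.065,.075,-.014),(-.065,-.075,-.014)])
print((proj(m,x[:3]+H.apply(P))-obs).round(1))
print("bore", proj(m,[s["tcp_pos"]+T.apply([0,0,-.0145])])[0]-o((258,360)))
k=ray(m,o((258,360)));print(H.inv().apply(onz(m,o((258,360)),s["tcp_pos"][2]+.0133)-s["tcp_pos"]))
f=lambda y:(proj(m,x[:3]+np.r_[y,0]+H.apply(P))-obs).ravel()*[1,1,.5,.5,.5,.5]
r=least_squares(f,[0,0],x_scale=.01);print("hub shift",r.x,r.fun.round(1))
for c in(x[:3],x[:3]+np.r_[r.x,0]):
  for hh in(.057,.0295,.0195):
    p=c+H.apply([0,0,hh]);print(hh,((p-s["tcp_pos"])/.025).round(3))
E
```

```text
[[ 1.  -1.2]
 [ 0.1 -6.3]
 [-4.3 -0.6]]
bore [-0.56254682 -1.53632421]
[ 0.00054319 -0.00045197  0.01431682]
hub shift [ 0.00099744 -0.00035935] [ 0.9  1.1  0.1 -2.1 -2.   0.4]
0.057 [ 0.718  0.71  -0.587]
0.0295 [ 1.088  0.963 -1.592]
0.0195 [ 1.222  1.054 -1.958]
0.057 [ 0.758  0.696 -0.587]
0.0295 [ 1.128  0.948 -1.592]
0.0195 [ 1.262  1.04  -1.958]
```

Emit:
move_arm:
  targets:
    - {"dx": 0.22,"dy": 0.24,"dz": 0.13,"rx": 0,"ry": 0,"rz": 0}
    - {"dx": 0.22,"dy": 0.24,"dz": 0.13,"rx": 0,"ry": 0,"rz": 0}
    - {"dx": 0.094,"dy": 0.064,"dz": -0.256,"rx": 0,"ry": 0,"rz": 0}
    - {"dx": 0.094,"dy": 0.064,"dz": -0.256,"rx": 0,"ry": 0,"rz": 0}
    - {"dx": 0.094,"dy": 0.064,"dz": -0.256,"rx": 0,"ry": 0,"rz": 0}
    - {"dx": 0.094,"dy": 0.064,"dz": -0.256,"rx": 0,"ry": 0,"rz": 0}
    - {"dx": 0.054,"dy": 0.037,"dz": -0.146,"rx": 0,"ry": 0,"rz": 0}
    - {"dx": 0.054,"dy": 0.037,"dz": -0.146,"rx": 0,"ry": 0,"rz": 0}
    - {"dx": 0,"dy": 0,"dz": 0,"rx": 0,"ry": 0,"rz": 0}
    - {"dx": 0,"dy": 0,"dz": 0,"rx": 0,"ry": 0,"rz": 0}

```text
t: 15.65
tcp_pos: [0.6264, 0.111, 0.1502]
tool_rot: [0.229, 0.951, 0.152, 0.14]
force: [-0.2, -0.2, -2.3]
finger_gap: 0.335
gripper_force: 50.0
```

```bash
cat > st.py <<'E'
from h import *
from fit import Z
x=np.load("hub2.npy");H=Z(x[3]);s=sensors.sense();T=R.from_quat(s["tool_rot"])
print(s["t"],"hub mm",(1e3*H.inv().apply(s["tcp_pos"]-x[:3])).round(1),"F hub",H.inv().apply(s["force"]).round(1),"M",H.inv().apply(s["ft_torque"]).round(2),"z",H.inv().apply(T.apply([0,0,1])).round(3),"yang",np.degrees(np.arctan2(*H.inv().apply(T.apply([0,1,0]))[1::-1])).round(1),s["finger_gap"].round(3))
E
python3 st.py
```

```text
Traceback (most recent call last):
  File "st.py", line 4, in <module>
    print(s["t"],"hub mm",(1e3*H.inv().apply(s["tcp_pos"]-x[:3])).round(1),"F hub",H.inv().apply(s["force"]).round(1),"M",H.inv().apply(s["ft_torque"]).round(2),"z",H.inv().apply(T.apply([0,0,1])).round(3),"yang",np.degrees(np.arctan2(*H.inv().apply(T.apply([0,1,0]))[1::-1])).round(1),s["finger_gap"].round(3))
                                                                                                                                                                                                                                                                                              ^^^^^^^^^^^^^^^^^^^^^
AttributeError: 'float' object has no attribute 'round'
```

```bash
sed -i 's/s\["finger_gap"\].round(3)/s["finger_gap"]/' st.py; python3 st.py
```

```text
15.65 hub mm [ 0.3 -0.7 44.1] F hub [-1.2 -0.  -2. ] M [ 0.08  0.4  -0.01] z [-0.003 -0.003 -1.   ] yang 28.7 0.3353665369829921
```

Emit:
move_arm:
  targets:
    - {"dx": 0.04,"dy": 0.028,"dz": -0.11,"rx": 0,"ry": 0,"rz": 0}
    - {"dx": 0.04,"dy": 0.028,"dz": -0.11,"rx": 0,"ry": 0,"rz": 0}
    - {"dx": 0.04,"dy": 0.028,"dz": -0.11,"rx": 0,"ry": 0,"rz": 0}
    - {"dx": 0,"dy": 0,"dz": 0,"rx": 0,"ry": 0,"rz": 0}
    - {"dx": 0,"dy": 0,"dz": 0,"rx": 0,"ry": 0,"rz": 0}
    - {"dx": 0,"dy": 0,"dz": 0,"rx": 0,"ry": 0,"rz": 0}
    - {"dx": 0,"dy": 0,"dz": 0,"rx": 0,"ry": 0,"rz": 0}
    - {"dx": 0,"dy": 0,"dz": 0,"rx": 0,"ry": 0,"rz": 0}
    - {"dx": 0,"dy": 0,"dz": 0,"rx": 0,"ry": 0,"rz": 0}
    - {"dx": 0,"dy": 0,"dz": 0,"rx": 0,"ry": 0,"rz": 0}

```text
t: 16.9
tcp_pos: [0.6293, 0.1131, 0.1419]
tool_rot: [0.229, 0.951, 0.152, 0.14]
force: [-0.2, 1.3, -2.7]
finger_gap: 0.336
gripper_force: 49.9
```

```bash
python3 st.py
```

```text
16.9 hub mm [ 0.2 -0.7 35. ] F hub [-0.6  1.2 -2.7] M [0.17 0.41 0.01] z [-0.004 -0.003 -1.   ] yang 28.7 0.33649132239714974
```

Emit:
move_arm:
  targets:
    - {"dx": 0.04,"dy": 0.028,"dz": -0.11,"rx": 0,"ry": 0,"rz": 0}
    - {"dx": 0.04,"dy": 0.028,"dz": -0.11,"rx": 0,"ry": 0,"rz": 0}
    - {"dx": 0.04,"dy": 0.028,"dz": -0.11,"rx": 0,"ry": 0,"rz": 0}
    - {"dx": 0,"dy": 0,"dz": 0,"rx": 0,"ry": 0,"rz": 0}
    - {"dx": 0,"dy": 0,"dz": 0,"rx": 0,"ry": 0,"rz": 0}
    - {"dx": 0,"dy": 0,"dz": 0,"rx": 0,"ry": 0,"rz": 0}
    - {"dx": 0,"dy": 0,"dz": 0,"rx": 0,"ry": 0,"rz": 0}
    - {"dx": 0,"dy": 0,"dz": 0,"rx": 0,"ry": 0,"rz": 0}
    - {"dx": 0,"dy": 0,"dz": 0,"rx": 0,"ry": 0,"rz": 0}
    - {"dx": 0,"dy": 0,"dz": 0,"rx": 0,"ry": 0,"rz": 0}

```text
t: 18.15
tcp_pos: [0.6324, 0.1152, 0.1337]
tool_rot: [0.229, 0.951, 0.152, 0.14]
force: [-0.4, 1.3, -2.7]
finger_gap: 0.337
gripper_force: 49.9
```

```bash
python3 st.py
```

```text
18.15 hub mm [ 0.2 -0.7 26. ] F hub [-0.7  1.3 -2.7] M [ 0.2   0.45 -0.01] z [-0.004 -0.003 -1.   ] yang 28.7 0.3365486458541935
```

Emit:
move_arm:
  targets:
    - {"dx": 0.027,"dy": 0.018,"dz": -0.073,"rx": 0,"ry": 0,"rz": 0}
    - {"dx": 0.027,"dy": 0.018,"dz": -0.073,"rx": 0,"ry": 0,"rz": 0}
    - {"dx": 0.02,"dy": 0.014,"dz": -0.055,"rx": 0,"ry": 0,"rz": 0}
    - {"dx": 0,"dy": 0,"dz": 0,"rx": 0,"ry": 0,"rz": 0}
    - {"dx": 0,"dy": 0,"dz": 0,"rx": 0,"ry": 0,"rz": 0}
    - {"dx": 0,"dy": 0,"dz": 0,"rx": 0,"ry": 0,"rz": 0}
    - {"dx": 0,"dy": 0,"dz": 0,"rx": 0,"ry": 0,"rz": 0}
    - {"dx": 0,"dy": 0,"dz": 0,"rx": 0,"ry": 0,"rz": 0}
    - {"dx": 0,"dy": 0,"dz": 0,"rx": 0,"ry": 0,"rz": 0}
    - {"dx": 0,"dy": 0,"dz": 0,"rx": 0,"ry": 0,"rz": 0}

```text
t: 19.4
tcp_pos: [0.6343, 0.1164, 0.1286]
tool_rot: [0.229, 0.951, 0.152, 0.14]
force: [0.4, 0.2, -3.6]
finger_gap: 0.333
gripper_force: 49.9
```

```bash
python3 st.py
```

```text
19.4 hub mm [ 0.2 -0.7 20.5] F hub [-1.1 -0.1 -3.5] M [0.18 0.35 0.03] z [-0.004 -0.003 -1.   ] yang 28.7 0.3334297381184093
```

Emit:
move_arm:
  targets:
    - {"dx": 0.007,"dy": 0.005,"dz": -0.018,"rx": 0,"ry": 0,"rz": 0}
    - {"dx": 0.007,"dy": 0.005,"dz": -0.018,"rx": 0,"ry": 0,"rz": 0}
    - {"dx": 0.007,"dy": 0.005,"dz": -0.018,"rx": 0,"ry": 0,"rz": 0}
    - {"dx": 0,"dy": 0,"dz": 0,"rx": 0,"ry": 0,"rz": 0}
    - {"dx": 0,"dy": 0,"dz": 0,"rx": 0,"ry": 0,"rz": 0}
    - {"dx": 0,"dy": 0,"dz": 0,"rx": 0,"ry": 0,"rz": 0}
    - {"dx": 0,"dy": 0,"dz": 0,"rx": 0,"ry": 0,"rz": 0}
    - {"dx": 0,"dy": 0,"dz": 0,"rx": 0,"ry": 0,"rz": 0}
    - {"dx": 0,"dy": 0,"dz": 0,"rx": 0,"ry": 0,"rz": 0}
    - {"dx": 0,"dy": 0,"dz": 0,"rx": 0,"ry": 0,"rz": 0}

```text
t: 20.65
tcp_pos: [0.6348, 0.1167, 0.1276]
tool_rot: [0.229, 0.951, 0.152, 0.14]
force: [-4.3, -1.0, 6.0]
finger_gap: 0.338
gripper_force: 51.0
```

```bash
python3 st.py
```

```text
20.65 hub mm [ 0.3 -0.7 19.3] F hub [-1.4  1.6  7.2] M [0.33 0.56 0.06] z [-0.003 -0.004 -1.   ] yang 28.7 0.3378263027376914
```

Contact came at 19.3 mm, which matches home (19.5 mm). I'll release and retract along the axis.

Emit:
move_arm:
  targets:
    - {"dx": 0,"dy": 0,"dz": 0,"rx": 0,"ry": 0,"rz": 0}
    - {"dx": 0,"dy": 0,"dz": 0,"rx": 0,"ry": 0,"rz": 0}
    - {"dx": 0,"dy": 0,"dz": 0,"rx": 0,"ry": 0,"rz": 0}
    - {"dx": 0,"dy": 0,"dz": 0,"rx": 0,"ry": 0,"rz": 0}
    - {"dx": -0.13,"dy": -0.09,"dz": 0.37,"rx": 0,"ry": 0,"rz": 0}
    - {"dx": -0.27,"dy": -0.18,"dz": 0.73,"rx": 0,"ry": 0,"rz": 0}
    - {"dx": -0.27,"dy": -0.18,"dz": 0.73,"rx": 0,"ry": 0,"rz": 0}
    - {"dx": -0.27,"dy": -0.18,"dz": 0.73,"rx": 0,"ry": 0,"rz": 0}
    - {"dx": -0.27,"dy": -0.18,"dz": 0.73,"rx": 0,"ry": 0,"rz": 0}
    - {"dx": 0,"dy": 0,"dz": 0,"rx": 0,"ry": 0,"rz": 0}
  claw: 55

```text
t: 21.9
tcp_pos: [0.6051, 0.096, 0.2119]
tool_rot: [0.229, 0.951, 0.152, 0.142]
force: [-0.1, 0.3, -0.2]
finger_gap: 0.549
gripper_force: 0.0
```

```bash
python3 st.py; python3 - <<'E'
from h import *
m=cams.camera_model("wrist");a=cams.snapshot("wrist");np.save("w5.npy",m,allow_pickle=True)
b=cams.snapshot("side")[255:355,210:350];c=cams.snapshot("scene")[245:345,200:320]
b=cv2.resize(b,(280,200),interpolation=cv2.INTER_CUBIC);c=cv2.resize(c,(280,233),interpolation=cv2.INTER_CUBIC)
g=cv2.resize(a[60:480,120:520],(520,546),interpolation=cv2.INTER_CUBIC);p=np.zeros((546,280,3),np.uint8);p[:200]=b;p[200:433]=c
cv2.imwrite("pics/w5.png",np.hstack([g,p])[:,:,::-1])
E
```

```text
21.9 hub mm [  1.6  -1.1 111. ] F hub [-0.   0.3 -0.2] M [ 0.02  0.21 -0.02] z [-0.001 -0.006 -1.   ] yang 28.7 0.5493883320842277
```

View pics/w5.png

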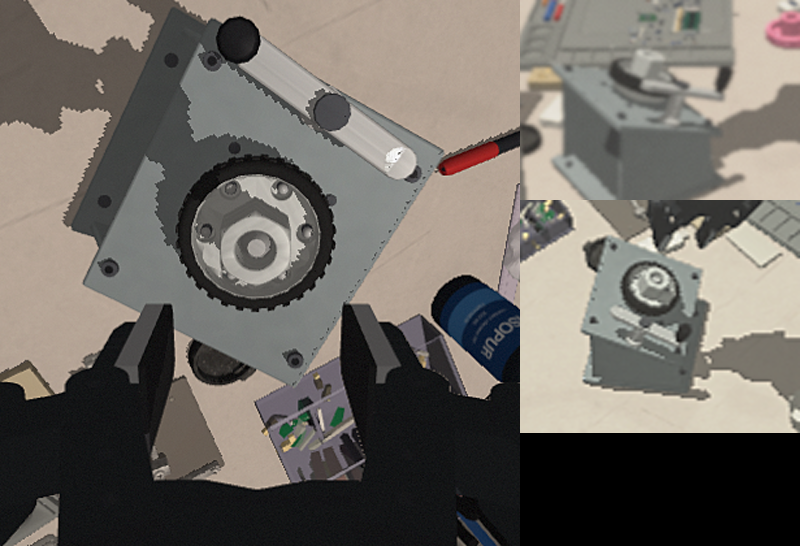

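The wheel sits flat with the studs showing in its holes. The knob top is at crop (238,40) and the bolt at (332,111). Next I'll compute the closing path.

```bash
python3 - <<'E'
from h import *
from fit import Z
x=np.load("hub2.npy");H=Z(x[3]);s=sensors.sense();m=np.load("w5.npy",allow_pickle=True).item()
o=lambda p:np.array(p)/1.3+[120,60]
kk=lambda th,h:x[:3]+H.apply([-.045*np.sin(th),.064+.045*np.cos(th),h])
r=least_squares(lambda t:(proj(m,[kk(t[0],.054)])[0]-o((238,40))),[1.3]);th=r.x[0];print("theta",th,r.fun,proj(m,[x[:3]+H.apply([0,.064,.0305])])[0]-o((332,111)))
prev=s["tcp_pos"]
for t,h in[(th,.11),(th,.033),(1.1,.033),(.8,.033),(.5,.033),(.25,.033),(0,.033),(-.1,.033)]:
    p=kk(t,h);print(round(t,2),h,p.round(4),"d",((p-prev)/.025).round(3));prev=p
E
```

```text
theta 1.4708667402201383 [-0.82119278 -0.51918912] [0.6016344  0.17258301]
1.47 0.11 [0.5312 0.1299 0.1921] d [-2.924  1.332 -0.686]
1.47 0.033 [0.5571 0.1475 0.1218] d [ 1.035  0.706 -2.814]
1.1 0.033 [0.5517 0.1631 0.1237] d [-0.218  0.622  0.076]
0.8 0.033 [0.5514 0.1762 0.1269] d [-0.011  0.523  0.127]
0.5 0.033 [0.5549 0.1884 0.1312] d [0.14  0.489 0.174]
0.25 0.033 [0.5604 0.1972 0.1355] d [0.222 0.351 0.17 ]
0 0.033 [0.5681 0.2041 0.14  ] d [0.304 0.276 0.181]
-0.1 0.033 [0.5716 0.2062 0.1418] d [0.141 0.085 0.073]
```

Emit:
move_arm:
  targets:
    - {"dx": -0.585,"dy": 0.266,"dz": -0.137,"rx": 0,"ry": 0,"rz": 0}
    - {"dx": -0.585,"dy": 0.266,"dz": -0.137,"rx": 0,"ry": 0,"rz": 0}
    - {"dx": -0.585,"dy": 0.266,"dz": -0.137,"rx": 0,"ry": 0,"rz": 0}
    - {"dx": -0.585,"dy": 0.266,"dz": -0.137,"rx": 0,"ry": 0,"rz": 0}
    - {"dx": -0.585,"dy": 0.266,"dz": -0.137,"rx": 0,"ry": 0,"rz": 0}
    - {"dx": 0.207,"dy": 0.141,"dz": -0.563,"rx": 0,"ry": 0,"rz": 0}
    - {"dx": 0.207,"dy": 0.141,"dz": -0.563,"rx": 0,"ry": 0,"rz": 0}
    - {"dx": 0.207,"dy": 0.141,"dz": -0.563,"rx": 0,"ry": 0,"rz": 0}
    - {"dx": 0.207,"dy": 0.141,"dz": -0.563,"rx": 0,"ry": 0,"rz": 0}
    - {"dx": 0.207,"dy": 0.141,"dz": -0.563,"rx": 0,"ry": 0,"rz": 0}
  claw: 38
  newtons: 20

```text
t: 23.3
tcp_pos: [0.5579, 0.1475, 0.1206]
tool_rot: [0.229, 0.951, 0.152, 0.139]
force: [-0.2, 1.2, 0.1]
finger_gap: 0.381
gripper_force: 0.0
```

```bash
python3 st.py
```

```text
23.3 hub mm [-44.6  68.   31.7] F hub [ 0.6  1.1 -0.1] M [ 0.02  0.21 -0.02] z [-0.004 -0.003 -1.   ] yang 28.6 0.3807047607572387
```

Emit:
move_arm:
  targets:
    - {"dx": 0,"dy": 0,"dz": 0,"rx": 0,"ry": 0,"rz": 0}
    - {"dx": 0,"dy": 0,"dz": 0,"rx": 0,"ry": 0,"rz": 0}
    - {"dx": -0.109,"dy": 0.311,"dz": 0.05,"rx": 0,"ry": 0,"rz": 0}
    - {"dx": -0.109,"dy": 0.311,"dz": 0.05,"rx": 0,"ry": 0,"rz": 0}
    - {"dx": -0.011,"dy": 0.523,"dz": 0.127,"rx": 0,"ry": 0,"rz": 0}
    - {"dx": 0.14,"dy": 0.489,"dz": 0.174,"rx": 0,"ry": 0,"rz": 0}
    - {"dx": 0.222,"dy": 0.351,"dz": 0.17,"rx": 0,"ry": 0,"rz": 0}
    - {"dx": 0.304,"dy": 0.276,"dz": 0.181,"rx": 0,"ry": 0,"rz": 0}
    - {"dx": 0,"dy": 0,"dz": 0,"rx": 0,"ry": 0,"rz": 0}
    - {"dx": 0,"dy": 0,"dz": 0,"rx": 0,"ry": 0,"rz": 0}
  claw: 24

```text
t: 24.55
tcp_pos: [0.5683, 0.2043, 0.1413]
tool_rot: [0.229, 0.951, 0.152, 0.14]
force: [0.2, 0.0, 0.5]
finger_gap: 0.239
gripper_force: 0.0
```

```bash
python3 st.py
```

```text
24.55 hub mm [  0.8 109.   34.1] F hub [ 0.4 -0.1  0.4] M [-0.04  0.22 -0.01] z [-0.002 -0.004 -1.   ] yang 28.7 0.23901802155698326
```

Emit:
move_arm:
  targets:
    - {"dx": 0.03,"dy": 0.021,"dz": 0.016,"rx": 0,"ry": 0,"rz": 0}
    - {"dx": 0.03,"dy": 0.021,"dz": 0.016,"rx": 0,"ry": 0,"rz": 0}
    - {"dx": 0.03,"dy": 0.021,"dz": 0.016,"rx": 0,"ry": 0,"rz": 0}
    - {"dx": 0,"dy": 0,"dz": 0,"rx": 0,"ry": 0,"rz": 0}
    - {"dx": 0,"dy": 0,"dz": 0,"rx": 0,"ry": 0,"rz": 0}
    - {"dx": 0,"dy": 0,"dz": 0,"rx": 0,"ry": 0,"rz": 0}
    - {"dx": 0,"dy": 0,"dz": 0,"rx": 0,"ry": 0,"rz": 0}
    - {"dx": 0,"dy": 0,"dz": 0,"rx": 0,"ry": 0,"rz": 0}
    - {"dx": 0,"dy": 0,"dz": 0,"rx": 0,"ry": 0,"rz": 0}
    - {"dx": 0,"dy": 0,"dz": 0,"rx": 0,"ry": 0,"rz": 0}

```text
t: 25.8
tcp_pos: [0.5703, 0.2054, 0.142]
tool_rot: [0.229, 0.951, 0.152, 0.14]
force: [-2.9, -2.3, -0.1]
finger_gap: 0.238
gripper_force: 1.7
```

```bash
python3 st.py
```

```text
25.8 hub mm [  3.2 108.9  33.7] F hub [-3.4 -0.3  1.4] M [-0.26  0.7  -0.01] z [-0.004 -0.003 -1.   ] yang 28.7 0.23784806448146184
```

Emit:
move_arm:
  targets:
    - {"dx": 0.02,"dy": 0.014,"dz": 0.011,"rx": 0,"ry": 0,"rz": 0}
    - {"dx": 0.02,"dy": 0.014,"dz": 0.011,"rx": 0,"ry": 0,"rz": 0}
    - {"dx": 0,"dy": 0,"dz": 0,"rx": 0,"ry": 0,"rz": 0}
    - {"dx": 0,"dy": 0,"dz": 0,"rx": 0,"ry": 0,"rz": 0}
    - {"dx": 0,"dy": 0,"dz": 0,"rx": 0,"ry": 0,"rz": 0}
    - {"dx": 0,"dy": 0,"dz": 0,"rx": 0,"ry": 0,"rz": 0}
    - {"dx": 0,"dy": 0,"dz": 0,"rx": 0,"ry": 0,"rz": 0}
    - {"dx": 0,"dy": 0,"dz": 0,"rx": 0,"ry": 0,"rz": 0}
    - {"dx": 0,"dy": 0,"dz": 0,"rx": 0,"ry": 0,"rz": 0}
    - {"dx": 0,"dy": 0,"dz": 0,"rx": 0,"ry": 0,"rz": 0}

```text
t: 27.05
tcp_pos: [0.5704, 0.2056, 0.1419]
tool_rot: [0.229, 0.952, 0.151, 0.139]
force: [-4.5, -6.7, 1.0]
finger_gap: 0.24
gripper_force: 3.4
```

```bash
python3 st.py
```

```text
27.05 hub mm [  3.3 109.   33.6] F hub [-6.4 -3.1  3.9] M [-0.5   1.15  0.01] z [-0.006 -0.003 -1.   ] yang 28.7 0.24019543222079415
```

The keeper is against its closed stop: force rose with no further motion. I'll back off, open and lift away.

Emit:
move_arm:
  targets:
    - {"dx": -0.09,"dy": -0.06,"dz": -0.05,"rx": 0,"ry": 0,"rz": 0}
    - {"dx": 0,"dy": 0,"dz": 0,"rx": 0,"ry": 0,"rz": 0}
    - {"dx": 0,"dy": 0,"dz": 0,"rx": 0,"ry": 0,"rz": 0}
    - {"dx": -0.13,"dy": -0.09,"dz": 0.37,"rx": 0,"ry": 0,"rz": 0}
    - {"dx": -0.27,"dy": -0.18,"dz": 0.73,"rx": 0,"ry": 0,"rz": 0}
    - {"dx": -0.27,"dy": -0.18,"dz": 0.73,"rx": 0,"ry": 0,"rz": 0}
    - {"dx": -0.27,"dy": -0.18,"dz": 0.73,"rx": 0,"ry": 0,"rz": 0}
    - {"dx": -0.27,"dy": -0.8,"dz": 0.73,"rx": 0,"ry": 0,"rz": 0}
    - {"dx": -0.2,"dy": -0.8,"dz": 0,"rx": 0,"ry": 0,"rz": 0}
    - {"dx": 0,"dy": 0,"dz": 0,"rx": 0,"ry": 0,"rz": 0}
  claw: 38

```text
t: 28.3
tcp_pos: [0.5339, 0.1481, 0.2245]
tool_rot: [0.23, 0.951, 0.152, 0.14]
force: [-0.2, -0.1, 0.0]
finger_gap: 0.376
gripper_force: 0.0
```

```bash
python3 st.py; python3 - <<'E'
from h import *
a=cams.snapshot("wrist")
cv2.imwrite("pics/w6.png",cv2.resize(a,(800,600))[:,:,::-1])
np.save("w6.npy",cams.camera_model("wrist"),allow_pickle=True)
E
```

```text
28.3 hub mm [-20.2  82.  134.5] F hub [-0.1  0.   0.1] M [-0.02  0.16 -0.02] z [-0.003 -0.005 -1.   ] yang 28.6 0.3763667213128599
```

View pics/w6.png

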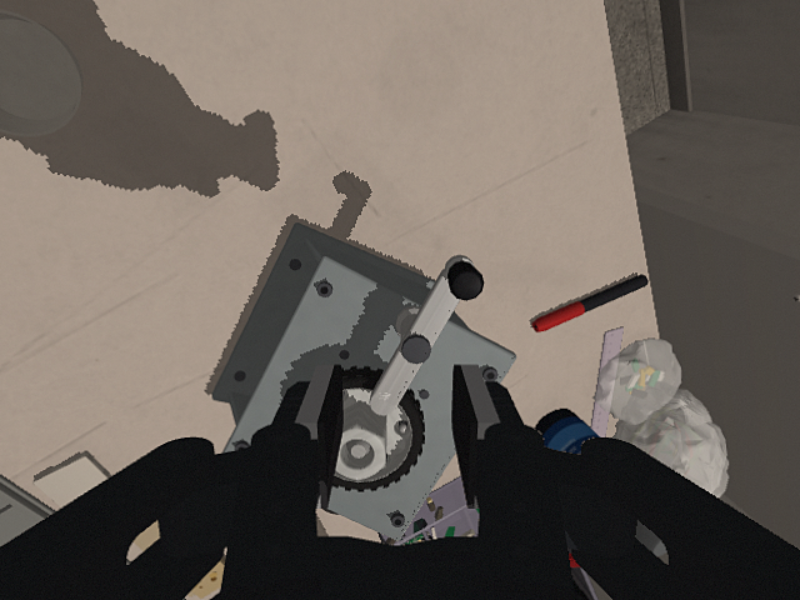

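The keeper's nose lies over the tyre, with the bolt at (416,349) and the knob at (466,281). I'll check the angle numerically and hand in.

```bash
python3 - <<'E'
from h import *
from fit import Z
x=np.load("hub2.npy");H=Z(x[3]);m=np.load("w6.npy",allow_pickle=True).item()
o=lambda p:np.array(p)/1.25
sh=o((416,349))-proj(m,[x[:3]+H.apply([0,.064,.0305])])[0]
r=least_squares(lambda t:(proj(m,[x[:3]+H.apply([-.045*np.sin(t[0]),.064+.045*np.cos(t[0]),.054])])[0]+sh-o((466,281))),[.1]);print(sh,r.x,r.fun)
if abs(r.x[0])<.07: print(order.sign_off())
E
```

```text
[ 0.27140035 -1.28699844] [0.02749467] [-0.73715037  1.46120508]
the job is handed in; nothing more can be done
None
```

The job is handed in: the wheel is fully home on the studs with its boss outward, the keeper is swung back against its closed stop with its nose over the tyre (about 0.03 rad by camera), and it took 28 s. I moved nothing else on the bench.

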